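Close the specimen case and clamp it, hand of the screw unknown

ROBOT

A 6-joint arm with a two-finger parallel gripper is mounted at the origin on a cart in front of the work surface, level with it; the furniture and walls round the work are solid. World frame = base frame: x ahead of the robot, y to its left, z up, the work surface at z = 0. Lengths are in m, angles in degrees, forces in N, time in s.
With the tool pointing down it reaches from about 0.325 to 0.9 m from the base axis. Payload 3.5 kg.
Tool frame: the origin (TCP) lies midway between the tips of the shut fingers; the grasp point (between the pads) lies 19 mm behind it; z points along the fingers, y is the direction in which the jaws open and shut (so a half turn about z gives the same grasp; the last joint's range is limited). The gripper opens to 85 mm and grips with 20 to 120 N. Pads are 22 mm wide; open, the fingers measure 114 mm over their backs; the gripper's body (76 mm by 85 mm) begins 54 mm behind the grasp point. The pads swing forward as they close: fully open they stand 13 mm farther back than shut.
Start: joints at [66.612, 15.837, -1.513, 72.651, 0, 84.076], TCP at [0.188, 0.596, 0.231] pointing down, gripper open.
Joint ranges: [-178.77, 178.77], [-48.84, 107.48], [-61.69, 71.31], [-111.58, 123.2], [-90, 87.43], [-180, 180]. Speed limits (degrees/s): [147.25, 147.25, 180, 180, 180, 180].

INTERFACE

Orientations are given as a 3x3 rotation matrix whose columns are the frame's x, y, z axes.
In Python, from station import robot gives the robot as it stands.
- The arm moves only by the tool send_rows, never from a script. Its argument "deltas" is a list that holds one entry, the list of rows, each a list of 7 numbers: the turn, a rotation vector about the tool's x, y, z in units of 8 degrees (1.0 is 8 degrees), then the shift along the tool's x, y, z in units of 25 mm (1.0 is 25 mm), then the closure, from 0 (fully open) to 1 (shut). A call has 1 to 8 rows; each row is the pose to reach, as a shift and turn from the pose commanded when the call began, along the tool's axes at that moment; what a row does not reach only later rows make up. A row lasts 1/8 s, in which the tool goes at most 62.5 mm and 10.7 degrees, less where a joint would pass 70% of its speed; a pose out of reach is approached as far as the arm can. A call with a gripper value outside its range is refused whole. The fingers move at their own pace and stop on an object; "force" is the grip in N (left out, the last holds). Time passes only in rows, so rows that repeat a pose let the fingers close. It gives the time, the measured TCP pose, the force and the opening at its end, in the units of the state.
- robot.get_obs(): the state, without advancing time (a new reading comes with each control period).
- robot.read_camera(name): name is "scene" or "top"; returns the picture (420x560x3 uint8, blue, green, red); there is no depth.
- robot.camera_info(name): a dict with "K" (3x3 intrinsics, pixels), "dist_coeffs" ([k1, k2, p1, p2, k3] as OpenCV has them; the pictures are not rectified), "camera_from_world" (4x4, takes a point from world to camera coordinates). Camera axes: x right, y down, z forward; pixel columns grow to the right and rows downward; lengths in m; the calibration is good to about 2 mm. A picture is of the moment at which its call begins. camera_info takes no time and is no camera call.
- robot.job_done(): hands the job in, once; it reports no verdict.
Trained networks look in the newest picture that a camera, given by its name, has taken for a name from the list of things; names that differ only in an ending like _2 or _b are one class to them, and where a whole thing is asked for, a point or a joint stands for the part that bears it (a point fixed in the world has none). Each returns a list of dicts, best first, with "p" (0 to 1); they miss things now and then, are a little off and sometimes report something else, mostly with a low value. They report only what shows in the picture. A call takes as long as a camera call.
- robot.trace(camera, thing): "pixels" (420x560 bool, what is visible of it) and "point" ([column, row] in pixels, amid what is visible of it).
The state is a dict: "time": time; "joint_pos": joint angles; "joint_velocities": joint speeds; "joint_torque": joint torques, N m; "position": TCP position; "ee_rot": TCP orientation; "wrist_force": force on the tool from outside, world axes, zero at the start; "wrist_torque": the same for the moment, N m; "finger_gap": opening from 0.0 (shut) to 1.0 (fully open).
Only numpy, scipy, OpenCV 4.12 (cv2) and the standard library are available. Lean on these libraries where they do the work, as an engineer would, in place of code of your own. Each camera call takes 0.05 s, during which the arm holds its last target. There are 200 camera calls.

TASK

Shut the lid of the grey specimen case so that its two halves meet edge to edge, then turn the red T-handled clamp screw at its front tight, all the way to its far stop. Some of these cases have right-hand screws and some left-hand, and nothing shows which: try it and feel which way gives. Leave the three little bottles standing where they are.

Things in the scene. Friction and masses are not known exactly. Their poses are not given: they have to be found in the camera images.
- case: grey clamshell specimen case fixed to the bench, a dish inside. Origin on the bench under the shell's middle; z up, +x from front (clamp) to rear (hinge), y along its width. Shell 110 (x) by 150 (y) mm; lower half 45 mm high, lid 37, 82 when shut. In front a dark steel clamp block (x -132 to -55 mm, 104 wide, to 70 high), its top face sloping 25 degrees down to the front.
- hinge_line (a point): middle of the lid's hinge axis, fixed on the case, 55 mm behind its origin and 45 mm above the bench; the axis runs along the case's y
- case_lid (a joint): lid angle about the hinge line, rad: 0 = shut, halves edge to edge; grows as it opens upward and back, up to 1.4. The hinge is stiff: the lid stays where it is left, and takes about 2 to 4 N at its front edge to move. It starts between 0.8 and 1.3.
- lid_front (a point): on the lid, middle of its outer front edge: 110 mm in front of the hinge axis and 37 mm above it when shut; axes as the case's when shut. The outer face is flat and can be pushed anywhere. A steel catch plate, 44 mm wide, stands out up to 25 mm from the middle of the front wall and rises at most 8 mm above the outer face.
- clamp (a joint): clamp screw angle, rad, positive anticlockwise seen from the handle's end; 0 (loose) = T-bar along the case's y. Starts within 0.08 of 0. One way it meets a hard stop at 0.25 to 0.45; the other way it gives and runs to the far stop, tight, at 1.2 (+1.2 or -1.2). Which way differs from case to case and cannot be seen. It turns with about 0.06 N m and stays where left.
- clamp_grip (a point): middle of the red T-bar on the screw's axis: bar 76 mm long (point y), 14 thick (point x), 26 high (point z, 13 each way). Its z is the screw axis, outward, leaning 25 degrees from vertical toward the case's front; the point turns with the screw, its y being the case's y at angle 0. A flat steel dog plate has its top 35 mm below this point, the sloping face is 49 mm below.
- stain_w: brown dropper bottle with red teat, 42 mm diameter, 122 mm high, loose; origin under its middle
- dropper_white: white dropper bottle, 27 mm diameter, 66 mm high, loose; origin under its middle
- oil_amber: small amber bottle with black cap, 31 mm diameter, 62 mm high, loose; origin under its middle

How it is judged:
By the outcome, as a careful person would: the job done as asked, in the order asked, and still so for the second after the job is handed in, with the robot touching nothing.
It also fails if it takes over 67 s, if anything falls off the work surface, if the arm or the gripper's body presses on something with over 40 N, if the wrist force passes 120 N, or if a joint passes its speed limit or range.

## Working session

There is one attempt and no reset: what is moved stays moved. The work goes in short steps, Python scripts to look and compute and a tool call to move; the robot and the scene stay as the last step left them, time stands still between calls to the robot, and variables do not carry over. Pictures are saved under pics/ and viewed, about 8 in all and at most 12, crops included, and the job is handed in when it is done.

Besides the shell and the picture viewer there is one more tool, called after ">>>" as a command line: name --argument value ..., lists and objects as JSON in quotes. send_rows: Moves the arm, as the interface text tells. Its arguments: {"type":"object","properties":{"deltas":{"type":"array","items":{"type":"array","items":{"type":"array","items":{"type":"number"}}}},"force":{"type":"number"}},"required":["deltas"]}

```bash
ls; mkdir -p pics; python3 - <<'E'
from station import robot
import cv2,numpy as np
np.set_printoptions(precision=4,suppress=True)
for c in("scene","top"):
    im=robot.read_camera(c); cv2.imwrite(f"pics/{c}0.png",im)
    i=robot.camera_info(c); print(c,i["K"],i["dist_coeffs"],i["camera_from_world"])
    for t in("case","case_lid","clamp","clamp_grip","lid_front","stain_w","dropper_white","oil_amber"):
        for d in robot.trace(c,t)[:2]: 
            ys,xs=np.nonzero(d["pixels"]); print(t,round(d["p"],2),d["point"],xs.min(),xs.max(),ys.min(),ys.max(),len(xs))
print(robot.get_obs())
a=[cv2.imread(f"pics/{c}0.png") for c in("scene","top")]
E
```

```text
pics
scene [[428.5894   0.     270.653 ]
 [  0.     428.5894 208.9451]
 [  0.       0.       1.    ]] [-0.0347  0.      0.      0.      0.    ] [[-0.8952 -0.4452 -0.0222  0.3602]
 [-0.2012  0.4481 -0.8711  0.3714]
 [ 0.3978 -0.7753 -0.4907  0.3982]
 [ 0.      0.      0.      1.    ]]
case 0.55 [254.8, 258.2] 194 325 187 306 8289
case_lid 0.9 [229.7, 226.7] 194 268 187 269 2201
case_lid 0.35 [300.4, 249.4] 288 318 226 267 420
clamp 0.72 [302.9, 250.4] 288 318 226 267 405
clamp_grip 0.58 [301.9, 246.9] 287 318 226 268 461
lid_front 0.92 [232.6, 228.1] 193 268 187 269 2233
stain_w 0.62 [295.2, 201.7] 284 302 173 222 709
dropper_white 0.64 [275.6, 220.4] 271 282 204 230 244
oil_amber 0.96 [328.3, 227.9] 319 333 214 243 383
top [[391.3838   0.     282.6835]
 [  0.     391.3838 208.5588]
 [  0.       0.       1.    ]] [-0.0527  0.      0.      0.      0.    ] [[ 0.0291 -0.9993  0.022  -0.3659]
 [-0.9803 -0.0328 -0.1949  0.5767]
 [ 0.1955 -0.0159 -0.9806  0.8484]
 [ 0.      0.      0.      1.    ]]
case 0.92 [256.6, 213.5] 218 294 174 268 5232
case_lid 0.79 [251.9, 189.5] 217 289 173 205 22
[... 161 characters left out ...]
64 [353.0, 210.0] 342 361 199 220 323
dropper_white 0.41 [327.6, 200.6] 321 334 196 209 147
oil_amber 0.72 [323.2, 254.5] 319 333 246 258 147
{'time': 0.9, 'joint_pos': array([66.6111, 15.836 , -1.5121, 72.6507, -0.0024, 84.0762]), 'joint_velocities': array([-0.0046, -0.0396,  0.1141, -0.0351,  0.0059,  0.0291]), 'joint_torque': array([ -0.0004, -44.5478,  29.5569,   0.0006,  -0.0001,  -0.    ]), 'position': array([0.1876, 0.5962, 0.2313]), 'ee_rot': array([[-0.9539,  0.3001,  0.    ],
       [ 0.3001,  0.9539,  0.    ],
       [-0.    ,  0.    , -1.    ]]), 'wrist_force': array([-0.4718, -0.6811,  0.9681]), 'wrist_torque': array([ 0.0327,  0.0361, -0.045 ]), 'finger_gap': 1.006715372014865}
```

View pics/scene0.png

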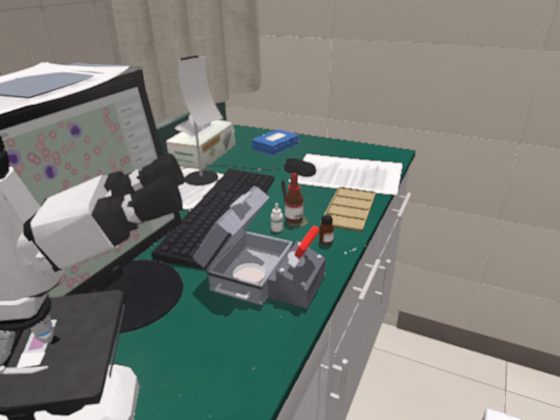

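View pics/top0.png

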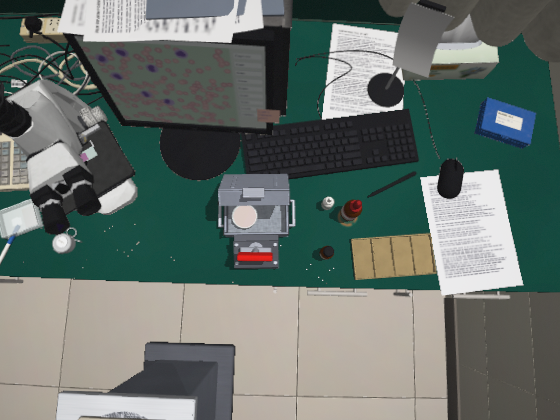

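The scene view shows the case open at about (250,250) with the red bar at (303,245). In the top view the case is at (255,215), the bar at (253,256), and the bottles lie to its right (robot −y side). I'll make zoomed crops to pick corners.

```bash
cat > h.py <<'E'
from station import robot
import cv2,numpy as np
from scipy.optimize import least_squares
np.set_printoptions(precision=4,suppress=True)
C={c:robot.camera_info(c) for c in("scene","top")}
def proj(c,P):
    i=C[c];T=np.array(i["camera_from_world"])
    return cv2.projectPoints(np.atleast_2d(np.asarray(P,float)),cv2.Rodrigues(T[:3,:3])[0],T[:3,3],np.array(i["K"]),np.array(i["dist_coeffs"]))[0][:,0]
def tri(d):
    f=lambda P:np.concatenate([proj(c,P)[0]-uv for c,uv in d.items()])
    r=least_squares(f,[.5,0.,.05]);return r.x,np.abs(r.fun).max()
def plane(c,uv,z):
    return least_squares(lambda q:proj(c,[q[0],q[1],z])[0]-uv,[.5,0.]).x
E
python3 - <<'E'
from h import *
print(tri({"scene":(302.5,247),"top":(253.8,254)}))
for n,a,b in(("dropper_white",(275.6,220),(327.6,201.5)),("oil_amber",(327,229),(326,253)),("stain_w",(293.5,203),(350,211))): print(n,tri({"scene":a,"top":b}))
for c,(x0,x1,y0,y1),k in(("scene",(185,345,180,310),5),("top",(205,365,165,280),5)):
    im=cv2.resize(cv2.imread(f"pics/{c}0.png")[y0:y1,x0:x1],None,fx=k,fy=k,interpolation=cv2.INTER_CUBIC)
    for u in range(x0,x1,10): cv2.putText(im,str(u),((u-x0)*k,8),0,.3,(0,255,255));cv2.line(im,((u-x0)*k,10),((u-x0)*k,16),(0,255,255))
    for v in range(y0,y1,10): cv2.putText(im,str(v),(0,(v-y0)*k+4),0,.3,(0,255,255));cv2.line(im,(20,(v-y0)*k),(26,(v-y0)*k),(0,255,255))
    cv2.imwrite(f"pics/{c}z.png",im[:600,:800])
E
```

```text
(array([ 0.4787, -0.2867,  0.0901]), np.float64(0.21812287221010251))
dropper_white (array([ 0.6172, -0.4579,  0.019 ]), np.float64(0.10852939550738938))
oil_amber (array([ 0.4906, -0.4535,  0.0298]), np.float64(0.014484856100011712))
stain_w (array([ 0.5922, -0.5076,  0.0442]), np.float64(0.6619206763435272))
```

View pics/topz.png

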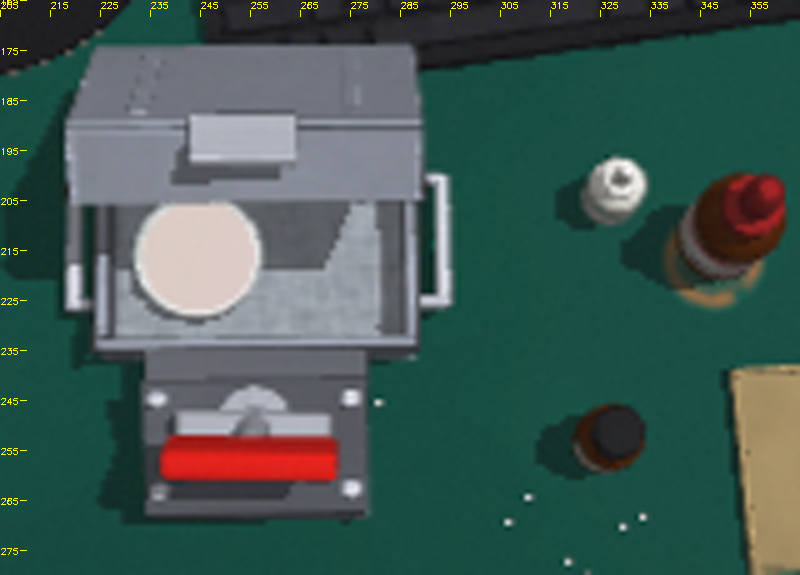

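View pics/scenez.png

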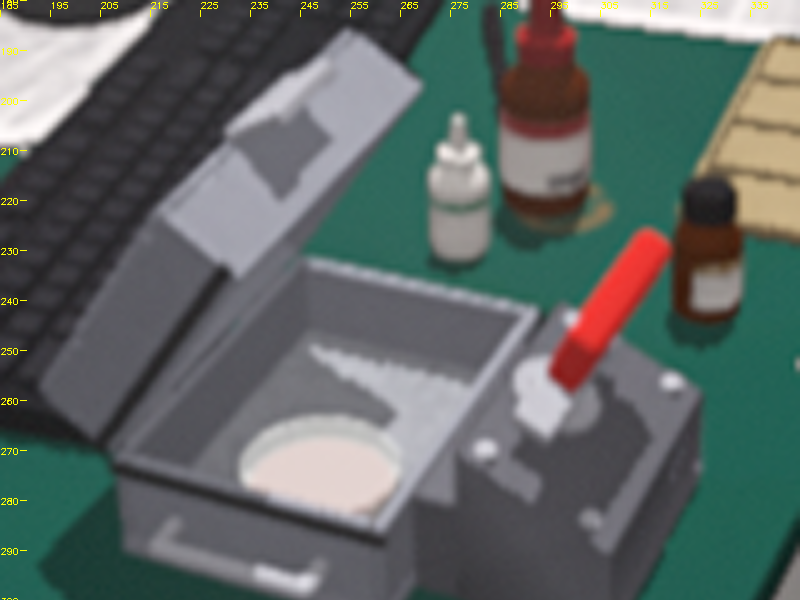

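```bash
cat > fit.py <<'E'
from h import *
def W(p,q): # case->world
    x,y,a=p[:3];c,s=np.cos(a),np.sin(a)
    q=np.atleast_2d(q);return np.c_[x+c*q[:,0]-s*q[:,1],y+s*q[:,0]+c*q[:,1],q[:,2]]
def lid(f,y,h,t): return [.055-f*np.cos(t)+h*np.sin(t),y,.045+f*np.sin(t)+h*np.cos(t)]
E
python3 - <<'E'
from fit import *
a=.075
def obs(p):
    t=p[3];zf=p[4]
    return [("top",[-.055,a,.045],(224.2,234)),("top",[-.055,-a,.045],(288.2,234)),
    ("top",lid(.11,a,.037,t),(218.6,190)),("top",lid(.11,-a,.037,t),(289.6,189.4)),
    ("top",lid(.11,a,0,t),(219.2,205.6)),("top",lid(.11,-a,0,t),(289.8,205.2)),
    ("top",lid(0,a,.037,t),(224,174)),("top",lid(0,-a,.037,t),(288,174)),
    ("scene",lid(.11,a,.037,t),(217,222.4)),("scene",lid(.11,-a,.037,t),(254.6,186)),
    ("scene",lid(.11,a,0,t),(232,235)),("scene",lid(.11,-a,0,t),(269,197.4)),("scene",lid(0,a,.037,t),(193.4,257)),
    ("scene",[-.055,a,.045],(261,288)),("scene",[-.055,-a,.045],(292,242)),("scene",[.055,a,.045],(207,272)),
    ("scene",[-.132,-.052,zf],(325,258.4)),("top",[-.132,.052,zf],(234.4,268)),("top",[-.132,-.052,zf],(278.4,268))]
f=lambda p:np.concatenate([proj(c,W(p,q))[0]-uv for c,q,uv in obs(p)])
r=least_squares(f,[.6,-.28,0,1,.034],loss="soft_l1");p=r.x
print(p,np.degrees(p[2:4]));print(f(p).reshape(-1,2).round(1).tolist())
np.save("case.npy",p)
# bar centre: project model for grip estimates; compare mask extents
s,c=np.sin(np.radians(25)),np.cos(np.radians(25))
masks={}
for cam in("scene","top"):
    im=cv2.imread(f"pics/{cam}0.png").astype(int);m=(im[...,2]>140)&(im[...,1]<90)&(im[...,0]<90)
    m[:, :]&=np.array([[1]],bool)
    n,l,st,ce=cv2.connectedComponentsWithStats(m.astype(np.uint8))
    seed=(302,247) if cam=="scene" else (253,256)
    m=l==l[seed[1],seed[0]];ys,xs=np.nonzero(m);h=cv2.convexHull(np.c_[xs,ys].astype(np.float32))[:,0];masks[cam]=h
    print(cam,m.sum(),xs.min(),xs.max(),ys.min(),ys.max())
dirs=np.array([[np.cos(k),np.sin(k)] for k in np.linspace(0,2*np.pi,16,endpoint=False)])
def bar(g):
    xg,yg,zg,t=g;X0=np.array([c,0,s]);Z=np.array([-s,0,c]);Y0=np.array([0,1,0])
    X=np.cos(t)*X0+np.sin(t)*Y0;Y=-np.sin(t)*X0+np.cos(t)*Y0
    return np.array([[xg,yg,zg]+i*.007*X+j*.038*Y+k*.013*Z for i in(-1,1) for j in(-1,1) for k in(-1,1)])
def fb(g): return np.concatenate([(proj(k,W(p,bar(g)))@dirs.T).max(0)-((masks[k]@dirs.T).max(0)+.4) for k in masks])
g=least_squares(fb,[-.11,0,.095,0]);print(g.x,np.abs(g.fun).max());print("grip world",W(p,g.x[:3]))
np.save("grip.npy",g.x)
print("lid_front world",W(p,lid(.11,0,.037,p[3])))
E
```

```text
[ 0.5833 -0.2847  0.043   0.9763  0.0356] [ 2.4664 55.9398]
[[-0.6, 0.4], [-0.3, -0.3], [-1.2, -0.2], [-0.4, -0.2], [-0.7, 0.6], [-0.7, 0.3], [-0.6, -0.3], [-0.7, -0.8], [-0.3, -1.8], [0.7, -1.9], [1.5, -0.4], [0.8, -1.3], [-1.4, -0.5], [0.3, -3.9], [0.6, -1.9], [0.3, -2.6], [0.4, 0.1], [-0.8, -0.2], [0.0, -0.7]]
scene 233 295 318 226 254
top 306 237 272 252 260
[-0.1106 -0.0006  0.1054 -0.0402] 4.588415179841661
grip world [[ 0.4728 -0.29    0.1054]]
lid_front world [[ 0.6073 -0.2837  0.1569]]
```

```bash
cat >> h.py <<'E'
from scipy.spatial.transform import Rotation as Ro
def delta(pos,R,o=None):
    o=o or robot.get_obs();R0=np.array(o["ee_rot"])
    return np.r_[Ro.from_matrix(R0.T@R).as_rotvec(degrees=True)/8,R0.T@(np.array(pos)-o["position"])/.025]
E
python3 - <<'E'
from fit import *
p=np.load("case.npy")
print("monitor corner",tri({"scene":(165,180),"top":(275,128)}))
for z in(.15,.3): print("scope",plane("top",(50,230),z),plane("top",(135,200),z))
# bar, top+scene with broad mask & constraint
s,c=np.sin(np.radians(25)),np.cos(np.radians(25))
M={}
for cam,seed in(("scene",(302,247)),("top",(253,256))):
    im=cv2.imread(f"pics/{cam}0.png").astype(int);m=(im[...,2]>1.8*im[...,1])&(im[...,2]>1.8*im[...,0])&(im[...,2]>60)
    n,l=cv2.connectedComponents(m.astype(np.uint8));m=l==l[seed[1],seed[0]];ys,xs=np.nonzero(m)
    M[cam]=np.c_[xs,ys].astype(float);print(cam,xs.min(),xs.max(),ys.min(),ys.max())
dirs=np.array([[np.cos(k),np.sin(k)] for k in np.linspace(0,2*np.pi,16,endpoint=False)])
def bar(g):
    xg,yg,t,zo=g;zg=.07-.4663*(-.055-(xg+.049*s))+.049*c+zo
    X0=np.array([c,0,s]);Z=np.array([-s,0,c]);Y0=np.array([0,1,0]);X=np.cos(t)*X0+np.sin(t)*Y0;Y=-np.sin(t)*X0+np.cos(t)*Y0
    return np.array([[xg,yg,zg]+i*.007*X+j*.038*Y+k*.013*Z for i in(-1,1) for j in(-1,1) for k in(-1,1)])
for use in(["top"],["scene"],["top","scene"]):
    f=lambda g:np.r_[np.concatenate([(proj(k,W(p,bar(g)))@dirs.T).max(0)-((M[k]@dirs.T).max(0)+.3) for k in use]),g[3]*500]
    g=least_squares(f,[-.11,0,0,0],x_scale=[.01,.01,.1,.01]);q=bar(g.x).mean(0);print(use,g.x,q,W(p,q),np.abs(g.fun).max())
R=Ro.from_euler("z",p[2]).as_matrix()@np.array([[0,1,0],[1,0,0],[0,0,-1.]])
print(R)
print(delta([.42,-.15,.28],R));
E
```

```text
monitor corner (array([ 0.7729, -0.3125,  0.1481]), np.float64(10.064452667465687))
scope [0.5084 0.1364] [ 0.578 -0.036]
scope [0.49   0.0486] [ 0.5466 -0.0916]
scene 295 319 226 257
top 237 272 252 260
['top'] [-0.11    0.0001 -0.0124 -0.0006] [-0.11    0.0001  0.0978] [[ 0.4734 -0.2894  0.0978]] 1.5670969519931077
['scene'] [-0.1084 -0.0104 -0.0302 -0.0025] [-0.1084 -0.0104  0.0967] [[ 0.4754 -0.2998  0.0967]] 2.0030309363599486
['top', 'scene'] [-0.1107 -0.0012 -0.0176  0.0039] [-0.1107 -0.0012  0.102 ] [[ 0.4727 -0.2907  0.102 ]] 2.4544437438314333
[[-0.043   0.9991  0.    ]
 [ 0.9991  0.043   0.    ]
 [ 0.      0.     -1.    ]]
[  0.0003   0.0002   8.7586 -17.8257 -25.6814  -1.9467]
```

>>> send_rows --deltas '[[[0, 0, 0.7, -1.4, -2, -0.3, 1], [0, 0, 1.4, -2.8, -4, -0.6, 1], [0, 0, 2.1, -4.2, -6, -0.9, 1], [0, 0, 2.8, -5.6, -8, -1.2, 1], [0, 0, 3.5, -7, -10, -1.5, 1], [0, 0, 4.2, -8.4, -12, -1.8, 1], [0, 0, 4.9, -9.8, -14, -2, 1], [0, 0, 5.6, -11.2, -16, -2, 1]]]'

```text
time: 1.9
position: [0.3353, 0.1289, 0.2823]
ee_rot: [[-0.463, 0.886, 0.003], [0.886, 0.463, 0.0], [-0.001, 0.003, -1.0]]
wrist_force: [1.5, 1.3, -0.4]
finger_gap: -0.0
```

```bash
python3 - <<'E'
from fit import *
p=np.load("case.npy");R=Ro.from_euler("z",p[2]).as_matrix()@np.array([[0,1,0],[1,0,0],[0,0,-1.]])
o=robot.get_obs();print(o["time"],o["position"],o["joint_pos"],o["wrist_force"]);print(delta([.42,-.2,.28],R))
E
```

```text
1.9 [0.3353 0.1289 0.2823] [ 10.6925 -13.7535 -25.6004  77.9777  -0.0049  73.102 ] [ 1.4913  1.3396 -0.4303]
[  0.022    0.0023   3.1405 -13.2294  -3.0925   0.095 ]
```

>>> send_rows --deltas '[[[0, 0, 0.5, -2.2, -0.5, 0, 1], [0, 0, 1, -4.4, -1, 0, 1], [0, 0, 1.5, -6.6, -1.5, 0, 1], [0, 0, 2, -8.8, -2, 0, 1], [0, 0, 2.6, -11, -2.5, 0, 1], [0, 0, 3.14, -13.2, -3.1, 0, 1], [0, 0, 3.14, -13.2, -3.1, 0, 1]]]'

```text
time: 2.78
position: [0.4203, -0.201, 0.2812]
ee_rot: [[-0.041, 0.999, 0.0], [0.999, 0.041, -0.001], [-0.001, 0.0, -1.0]]
wrist_force: [-0.2, 0.8, -0.5]
finger_gap: 0.002
```

```bash
cat >> fit.py <<'E'
p=np.load("case.npy");R=Ro.from_euler("z",p[2]).as_matrix()@np.array([[0,1,0],[1,0,0],[0,0,-1.]])
def tcp(f,t,gap=0,y=0):  # TCP (tool down) with finger's front lower edge on the outer face
    q=np.array(lid(f,y,.037+gap,t))+[.0145,0,0];return W(p,q)[0]
E
python3 - <<'E'
from fit import *
o=robot.get_obs();print(o["time"],o["position"],o["joint_pos"],o["wrist_force"])
T=tcp(.085,p[3],.03);print(T,delta(T,R))
for t in(.976,.8,.6,.4,.2,.1,0): print(t,tcp(.085,t),(tcp(.085,t)-T)@R/.025)
E
```

```text
2.775 [ 0.4203 -0.201   0.2812] [-33.4937  -1.9049 -15.7133  76.1396  -0.0289  54.1764] [-0.2044  0.7679 -0.5217]
[ 0.6606 -0.2814  0.1529] [ 0.0032  0.0067 -0.0171 -3.5994  9.4705  5.1388]
0.976 [ 0.6358 -0.2825  0.1361] [-0.     -0.9954  0.6723]
0.8 [ 0.6201 -0.2831  0.1318] [ 0.     -1.6231  0.8476]
0.6 [ 0.6035 -0.2838  0.1235] [-0.     -2.2865  1.1764]
0.4 [ 0.5889 -0.2845  0.1122] [-0.     -2.8713  1.6305]
0.2 [ 0.5769 -0.285   0.0981] [ 0.     -3.3542  2.1917]
0.1 [ 0.5719 -0.2852  0.0903] [ 0.     -3.5513  2.5057]
0 [ 0.5678 -0.2854  0.082 ] [-0.     -3.716   2.8377]
```

>>> send_rows --deltas '[[[0, 0, 0, -0.9, 2, 0, 1], [0, 0, 0, -1.8, 4, 0, 1], [0, 0, 0, -2.7, 6, 0, 1], [0, 0, 0, -3.6, 8, 0, 1], [0, 0, 0, -3.6, 9.6, 0, 1], [0, 0, 0, -3.6, 9.6, 2, 1], [0, 0, 0, -3.6, 9.6, 4, 1], [0, 0, 0, -3.6, 9.5, 5.1, 1]]]'

```text
time: 3.78
position: [0.6593, -0.274, 0.1502]
ee_rot: [[-0.048, 0.999, -0.005], [0.999, 0.048, 0.003], [0.003, -0.005, -1.0]]
wrist_force: [-0.2, 0.6, 0.0]
finger_gap: -0.004
```

```bash
python3 - <<'E'
from fit import *
o=robot.get_obs();print(o["position"],o["wrist_force"])
a,b=[robot.read_camera(c) for c in("scene","top")]
cv2.imwrite("pics/c1.png",np.hstack([cv2.resize(a[130:320,150:350],(400,380)),cv2.resize(b[120:310,155:355],(400,380))]))
E
```

```text
[ 0.6593 -0.274   0.1502] [-0.1903  0.5683  0.0175]
```

View pics/c1.png

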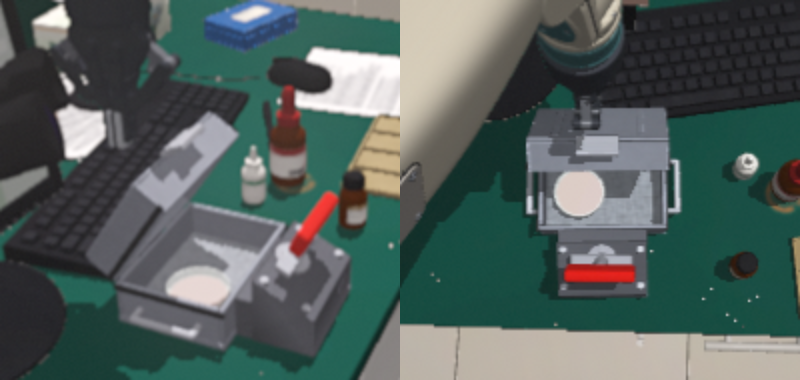

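The fingertips are behind the lid, clear of it. I'll push along the arc.

>>> send_rows --deltas '[[[0, 0, 0, 0, -0.5, 0.4, 1], [0, 0, 0, 0, -1, 0.7, 1], [0, 0, 0, 0, -1.3, 0.75, 1], [0, 0, 0, 0, -1.6, 0.85, 1], [0, 0, 0, 0, -1.95, 1, 1], [0, 0, 0, 0, -2.3, 1.2, 1], [0, 0, 0, 0, -2.6, 1.4, 1], [0, 0, 0, 0, -2.85, 1.6, 1]]]'

```text
time: 4.88
position: [0.59, -0.2809, 0.1155]
ee_rot: [[-0.045, 0.999, 0.002], [0.999, 0.045, -0.003], [-0.003, 0.001, -1.0]]
wrist_force: [-1.3, 0.8, 5.5]
finger_gap: 0.003
```

>>> send_rows --deltas '[[[0, 0, 0, 0, -0.15, 0.2, 1], [0, 0, 0, 0, -0.3, 0.4, 1], [0, 0, 0, 0, -0.4, 0.5, 1]]]'

```text
time: 5.25
position: [0.5793, -0.2809, 0.1013]
ee_rot: [[-0.045, 0.999, -0.001], [0.999, 0.045, -0.001], [-0.001, -0.001, -1.0]]
wrist_force: [-1.8, -1.6, 5.1]
finger_gap: 0.0
```

>>> send_rows --deltas '[[[0, 0, 0, 0, -0.1, 0.15, 1], [0, 0, 0, 0, -0.2, 0.3, 1], [0, 0, 0, 0, -0.3, 0.45, 1], [0, 0, 0, 0, -0.35, 0.55, 1], [0, 0, 0, 0, -0.4, 0.65, 1], [0, 0, 0, 0, -0.4, 0.65, 1]]]'

```text
time: 6.0
position: [0.5697, -0.2802, 0.0844]
ee_rot: [[-0.046, 0.999, 0.0], [0.999, 0.046, 0.002], [0.002, 0.0, -1.0]]
wrist_force: [0.7, 0.8, -0.0]
finger_gap: -0.001
```

>>> send_rows --deltas '[[[0, 0, 0, 0, 0, 0.05, 1], [0, 0, 0, 0, 0, 0.1, 1], [0, 0, 0, 0, 0, 0.15, 1], [0, 0, 0, 0, 0, 0.15, 1]]]'

```text
time: 6.5
position: [0.5696, -0.2804, 0.082]
ee_rot: [[-0.046, 0.999, -0.0], [0.999, 0.046, 0.001], [0.001, -0.0, -1.0]]
wrist_force: [-3.1, 1.5, 8.0]
finger_gap: 0.002
```

>>> send_rows --deltas '[[[0, 0, 0, 0, 0, 0.05, 1], [0, 0, 0, 0, 0, 0.1, 1], [0, 0, 0, 0, 0, 0.1, 1]]]'

```text
time: 6.88
position: [0.5696, -0.2804, 0.0819]
ee_rot: [[-0.046, 0.999, -0.0], [0.999, 0.046, 0.0], [0.0, -0.0, -1.0]]
wrist_force: [-8.2, 3.6, 19.0]
finger_gap: -0.005
```

>>> send_rows --deltas '[[[0, 0, 0, 0, 0, -1, 1], [0, 0, 0, 0, 0, -3, 1], [0, 0, 0, 0, -2, -5, 1], [0, 0, 0, 0, -4, -6, 0.5], [0, 0, 0, 0, -5.5, -6, 0], [0, 0, 0, 0, -5.5, -6, 0]]]'

```text
time: 7.62
position: [0.431, -0.2868, 0.2291]
ee_rot: [[-0.044, 0.999, 0.001], [0.999, 0.044, 0.0], [-0.0, 0.001, -1.0]]
wrist_force: [0.1, -0.0, -0.3]
finger_gap: 0.634
```

```bash
cat >> fit.py <<'E'
s,c=np.sin(np.radians(25)),np.cos(np.radians(25))
RZ=Ro.from_euler("z",p[2]).as_matrix()
RG=RZ@np.array([[0,c,s],[1,0,0],[0,s,-c]])
G=np.array([.4735,-.2895,.099])
E
python3 - <<'E'
from fit import *
o=robot.get_obs();print(o["time"],o["position"],o["joint_pos"],o["wrist_force"])
for k in(.07,.0): T=G+RG[:,2]*(.014-k);print(T,delta(T,RG))
a,b=[robot.read_camera(c) for c in("scene","top")]
cv2.imwrite("pics/c2.png",np.hstack([cv2.resize(a[170:320,180:340],(400,375)),cv2.resize(b[150:300,180:340],(400,375))]))
E
```

```text
7.625 [ 0.431  -0.2868  0.2291] [-40.8278   4.9832 -14.9239  70.0454   0.0414  46.6715] [ 0.1023 -0.0119 -0.3309]
[ 0.4499 -0.2905  0.1498] [-3.1171 -0.0006  0.0043 -0.1797  0.745   3.1752]
[ 0.4794 -0.2892  0.0863] [-3.1171 -0.0006  0.0043 -0.1803  1.9256  5.7141]
```

View pics/c2.png

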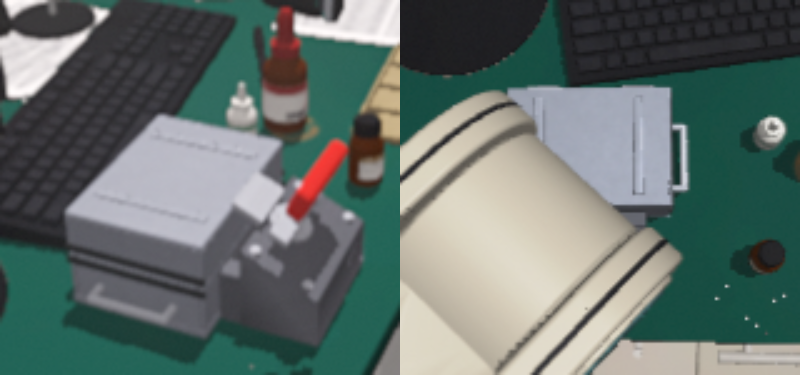

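>>> send_rows --deltas '[[[-0.6, 0, 0, 0, 0.1, 0.6, 0.4], [-1.2, 0, 0, -0.1, 0.3, 1.2, 0.4], [-1.9, 0, 0, -0.15, 0.5, 1.9, 0.4], [-2.5, 0, 0, -0.2, 0.6, 2.5, 0.4], [-3.1, 0, 0, -0.2, 0.75, 3.1, 0.4], [-3.12, 0, 0, -0.2, 0.75, 3.18, 0.4], [-3.12, 0, 0, -0.2, 0.75, 3.18, 0.4]]]'

```text
time: 8.6
position: [0.4524, -0.2916, 0.1496]
ee_rot: [[-0.046, 0.906, 0.421], [0.999, 0.042, 0.019], [-0.0, 0.422, -0.907]]
wrist_force: [0.6, -0.3, 0.4]
finger_gap: 0.599
```

```bash
python3 - <<'E'
from fit import *
o=robot.get_obs();print(o["time"],o["position"],o["joint_pos"],o["wrist_force"],o["finger_gap"])
T=G+RG[:,2]*.014;print(delta(T,RG))
a,b=[robot.read_camera(c) for c in("scene","top")]
cv2.imwrite("pics/c3.png",np.hstack([cv2.resize(a[150:300,210:370],(400,375)),cv2.resize(b[150:300,180:340],(400,375))]))
E
```

```text
8.6 [ 0.4524 -0.2916  0.1496] [-50.3908  -0.0326 -34.5537  39.8556  19.6864  39.6752] [ 0.5995 -0.3338  0.3967] 0.5986880990273525
[-0.0077 -0.0091  0.0223  0.044  -0.0827  2.7519]
```

View pics/c3.png

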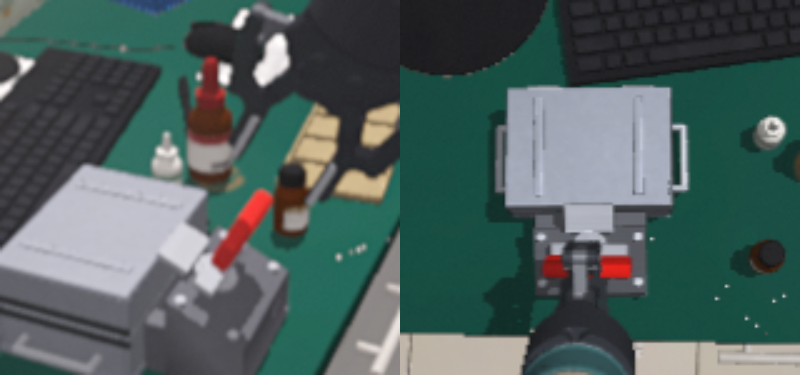

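The gripper is aligned over the bar, so I'll descend and grip.

>>> send_rows --deltas '[[[0, 0, 0, 0, 0, 0.6, 0.4], [0, 0, 0, 0, 0, 1.2, 0.4], [0, 0, 0, 0, 0, 1.8, 0.4], [0, 0, 0, 0, -0.08, 2.3, 0.4], [0, 0, 0, 0, -0.08, 2.75, 0.4], [0, 0, 0, 0, -0.08, 2.75, 0.4]]]'

```text
time: 9.45
position: [0.4783, -0.2893, 0.0849]
ee_rot: [[-0.046, 0.906, 0.42], [0.999, 0.041, 0.021], [0.002, 0.421, -0.907]]
wrist_force: [0.3, -0.2, 0.5]
finger_gap: 0.602
```

>>> send_rows --deltas '[[[0, 0, 0, 0, 0, 0, 1], [0, 0, 0, 0, 0, 0, 1], [0, 0, 0, 0, 0, 0, 1], [0, 0, 0, 0, 0, 0, 1]]]' --force 40

```text
time: 9.95
position: [0.4797, -0.2904, 0.0874]
ee_rot: [[-0.046, 0.904, 0.424], [0.999, 0.042, 0.019], [-0.001, 0.425, -0.905]]
wrist_force: [1.9, 1.5, 3.6]
finger_gap: 0.163
```

```bash
python3 - <<'E'
from fit import *
o=robot.get_obs();print(o)
print(delta(G+RG[:,2]*.014,RG))
E
```

```text
{'time': 9.95, 'joint_pos': array([-47.7227,   6.5287, -36.7323,  30.0458,  19.0542,  42.4415]), 'joint_velocities': array([ 0.0096,  0.0368,  0.0102, -0.065 ,  0.0404, -0.069 ]), 'joint_torque': array([ -1.2964, -29.1312,  22.8638,  -1.4071,  -0.172 ,  -0.0684]), 'position': array([ 0.4797, -0.2904,  0.0874]), 'ee_rot': array([[-0.0461,  0.9044,  0.4242],
       [ 0.9989,  0.0422,  0.0187],
       [-0.001 ,  0.4246, -0.9054]]), 'wrist_force': array([1.933 , 1.5246, 3.6473]), 'wrist_torque': array([ 0.3641, -0.3061,  0.0786]), 'finger_gap': 0.16285795660697472}
[ 0.0158 -0.0033  0.0231  0.0476 -0.0279  0.0363]
```

>>> send_rows --deltas '[[[0, 0, 0.3, 0, 0, 0, 1], [0, 0, 0.6, 0, 0, 0, 1], [0, 0, 0.9, 0, 0, 0, 1], [0, 0, 1.2, 0, 0, 0, 1], [0, 0, 1.5, 0, 0, 0, 1], [0, 0, 1.5, 0, 0, 0, 1]]]'

```text
time: 10.7
position: [0.4793, -0.2904, 0.0872]
ee_rot: [[0.143, 0.895, 0.423], [0.986, -0.166, 0.019], [0.087, 0.415, -0.906]]
wrist_force: [0.2, 1.1, 5.3]
finger_gap: 0.163
```

```bash
cat >> fit.py <<'E'
def rep():
    o=robot.get_obs();E=o["ee_rot"];r=Ro.from_matrix(RG.T@E).as_rotvec(degrees=True)
    print(o["time"],"rot deg",r,"off mm",1e3*RG.T@(o["position"]-G-RG[:,2]*.014),"F",o["wrist_force"],"M tool",E.T@o["wrist_torque"],"j6",o["joint_pos"][5],o["finger_gap"])
E
python3 -c "
from fit import *;rep()"
```

```text
10.7 rot deg [-0.0624  0.0285 11.8053] off mm [-1.1135  0.2265 -0.8805] F [0.1972 1.0813 5.3029] M tool [-0.0906  0.3665  0.0519] j6 54.41282916497895 0.1627480161308955
```

>>> send_rows --deltas '[[[0, 0, 0.3, 0, 0, 0, 1], [0, 0, 0.6, 0, 0, 0, 1], [0, 0, 0.8, 0, 0, 0, 1], [0, 0, 0.8, 0, 0, 0, 1]]]'

```text
time: 11.2
position: [0.4791, -0.2903, 0.0871]
ee_rot: [[0.242, 0.873, 0.423], [0.961, -0.275, 0.019], [0.133, 0.402, -0.906]]
wrist_force: [-0.5, 1.0, 6.1]
finger_gap: 0.16
```

```bash
python3 -c "
from fit import *;rep()"
```

```text
11.2 rot deg [-0.0337  0.0282 18.2005] off mm [-1.0765 -0.0302 -0.8724] F [-0.4747  1.0314  6.0844] M tool [ 0.0553  0.3638 -0.0261] j6 60.794257645137364 0.15952599759483754
```

>>> send_rows --deltas '[[[0, 0, 0.3, 0, 0, 0, 1], [0, 0, 0.6, 0, 0, 0, 1], [0, 0, 0.8, 0, 0, 0, 1], [0, 0, 0.8, 0, 0, 0, 1]]]'

```text
time: 11.7
position: [0.479, -0.29, 0.0871]
ee_rot: [[0.335, 0.842, 0.423], [0.926, -0.378, 0.019], [0.176, 0.385, -0.906]]
wrist_force: [-1.9, -1.4, 6.4]
finger_gap: 0.159
```

```bash
python3 -c "
from fit import *;rep()"
```

```text
11.7 rot deg [-0.0233  0.0566 24.4246] off mm [-0.7076 -0.0197 -0.8931] F [-1.862  -1.4212  6.4314] M tool [ 0.4333  0.4677 -0.894 ] j6 67.03070406704424 0.15937164602985915
```

A hard stop at about 24° (0.9 N m against 0.06 running), so this is the wrong way. Now turning the other way (anticlockwise).

>>> send_rows --deltas '[[[0, 0, -0.8, 0, 0, 0, 1], [0, 0, -1.8, 0, 0, 0, 1], [0, 0, -2.8, 0, 0, 0, 1], [0, 0, -3.8, 0, 0, 0, 1], [0, 0, -4.8, 0, 0, 0, 1], [0, 0, -5.8, 0, 0, 0, 1], [0, 0, -6.8, 0, 0, 0, 1], [0, 0, -6.8, 0, 0, 0, 1]]]'

```text
time: 12.7
position: [0.4808, -0.2899, 0.0878]
ee_rot: [[-0.489, 0.761, 0.426], [0.846, 0.532, 0.02], [-0.212, 0.371, -0.904]]
wrist_force: [4.6, 3.6, 4.4]
finger_gap: 0.162
```

```bash
python3 -c "
from fit import *;rep()"
```

```text
12.7 rot deg [ -0.282    0.0331 -29.944 ] off mm [-0.7543  1.8329 -0.8344] F [4.6444 3.5789 4.434 ] M tool [-1.0329  0.1016 -0.0709] j6 12.739943050560866 0.16156242746476646
```

>>> send_rows --deltas '[[[0, 0, -0.8, 0, 0, 0, 1], [0, 0, -1.6, 0, 0, 0, 1], [0, 0, -2.4, 0, 0, 0, 1], [0, 0, -3.2, 0, 0, 0, 1], [0, 0, -4, 0, 0, 0, 1], [0, 0, -4.4, 0, 0, 0, 1], [0, 0, -4.4, 0, 0, 0, 1]]]'

```text
time: 13.58
position: [0.4815, -0.2889, 0.0882]
ee_rot: [[-0.838, 0.339, 0.428], [0.385, 0.923, 0.023], [-0.387, 0.184, -0.903]]
wrist_force: [7.4, 6.0, 5.3]
finger_gap: 0.161
```

```bash
python3 -c "
from fit import *;rep()"
```

```text
13.575 rot deg [ -0.4834  -0.0064 -65.1486] off mm [ 0.2451  2.7292 -0.849 ] F [7.4472 6.0363 5.2718] M tool [-1.4832 -0.7415 -0.0732] j6 -22.424208110439555 0.16125795170157672
```

>>> send_rows --deltas '[[[0, 0, -0.2, 0, 0, 0, 1], [0, 0, -0.4, 0, 0, 0, 1], [0, 0, -0.6, 0, 0, 0, 1], [0, 0, -0.8, 0, 0, 0, 1], [0, 0, -0.8, 0, 0, 0, 1]]]'

```text
time: 14.2
position: [0.4816, -0.2887, 0.0883]
ee_rot: [[-0.869, 0.246, 0.429], [0.283, 0.959, 0.023], [-0.405, 0.141, -0.903]]
wrist_force: [8.3, 6.7, 5.5]
finger_gap: 0.162
```

```bash
python3 -c "
from fit import *;rep()"
```

```text
14.2 rot deg [ -0.539   -0.0097 -71.3555] off mm [ 0.4534  2.8251 -0.9077] F [8.3077 6.6669 5.4937] M tool [-1.5579 -1.0631  0.7989] j6 -28.644352993098174 0.16168614408693274
```

>>> send_rows --deltas '[[[0, 0, -0.2, 0, 0, 0, 1], [0, 0, -0.4, 0, 0, 0, 1], [0, 0, -0.4, 0, 0, 0, 1]]]'

```text
time: 14.58
position: [0.4811, -0.2885, 0.0882]
ee_rot: [[-0.882, 0.199, 0.428], [0.231, 0.973, 0.024], [-0.411, 0.12, -0.904]]
wrist_force: [7.0, 6.8, 7.4]
finger_gap: 0.159
```

```bash
python3 -c "
from fit import *;rep()"
```

```text
14.575 rot deg [ -0.5221   0.0319 -74.3909] off mm [ 0.6508  2.361  -0.941 ] F [7.0011 6.7755 7.432 ] M tool [-1.6527 -0.8959  1.5907] j6 -31.716621489398662 0.1587730217347752
```

>>> send_rows --deltas '[[[0, 0, 0, 0, 0, 0, 0.6], [0, 0, 0, 0, 0, 0, 0.5], [0, 0, 0, 0, 0, 0, 0.5], [0, 0, 0, 0, 0, -0.5, 0.5], [0, 0, 0, 0, 0, -1.5, 0.5], [0, 0, 0, 0, 0, -3, 0.5], [0, 0, 0, 0, 0, -4.5, 0.5], [0, 0, 0, 0, 0, -6, 0.5]]]'

```text
time: 15.58
position: [0.4144, -0.2929, 0.224]
ee_rot: [[-0.884, 0.2, 0.422], [0.229, 0.973, 0.018], [-0.407, 0.113, -0.907]]
wrist_force: [1.5, -0.1, -0.5]
finger_gap: 0.498
```

```bash
python3 - <<'E'
from fit import *
rep()
a,b=[robot.read_camera(c) for c in("scene","top")]
cv2.imwrite("pics/c4.png",np.hstack([cv2.resize(a[170:320,200:360],(400,375)),cv2.resize(b[150:300,200:360],(400,375))]))
E
```

```text
15.575 rot deg [  0.0212   0.0273 -74.5509] off mm [  -0.8105   -0.7998 -152.2401] F [ 1.5465 -0.0813 -0.471 ] M tool [ 0.1434  0.434  -0.0115] j6 -38.93595019838239 0.4982690620697125
```

View pics/c4.png

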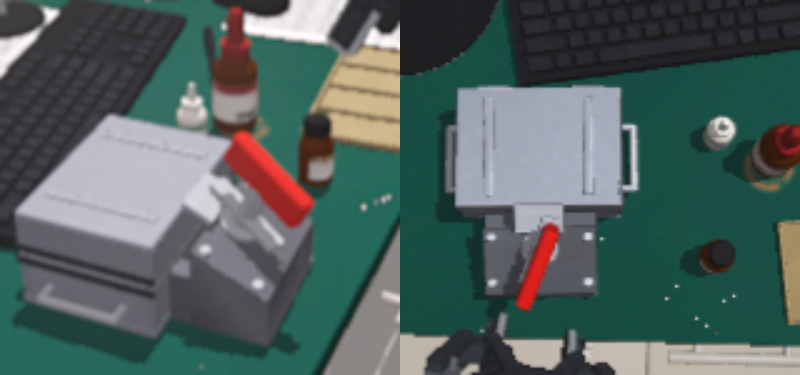

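```bash
python3 -c "
from station import robot
robot.job_done()"
```

```text
the job is handed in; nothing more can be done
```

I shut the lid and turned the clamp screw tight to its far stop, and the job is handed in. The robot's clock read about 16 s of the 67 s allowed.

- **Lid:** I pushed it down with closed fingertips. The fingertips stopped at z = 0.082 m, which is the shut height. The force rose to 19 N with no further movement, so the halves are seated.
- **Clamp:** I tried clockwise first and met a hard stop at about 20–24° (0.9 N m). Anticlockwise it gave, running at about 0.07 N m. I turned it until it stopped firmly, with the gripper at about 71–74° and torque rising from 0.8 to 1.6 N m. That fits the far stop at 1.2 rad (69°), plus a little twist in the grip.
- **Final pictures:** The lid is shut and the bar is turned roughly 70°. The three bottles are standing where they were, and the gripper is clear of everything, about 15 cm back along the screw axis.

No check failed. The main disagreement was between the two cameras: they differed by up to about 10 mm sideways on the bar's position. The grasp still centred well, and side force stayed below about 11 N while turning.

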